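# Finish packing the bottle crate for a food parcel

## Robot

A 6-joint arm with a two-finger parallel gripper is mounted at the origin on the work surface. World frame = base frame: x ahead of the robot, y to its left, z up, the work surface at z = 0. Lengths are in mm, angles in rad, forces in N, time in s.
With the tool pointing down it reaches from about 375 to 750 mm from the base axis. Payload 9 kg.
Tool frame: the origin (TCP) lies midway between the tips of the shut fingers; the grasp point (between the pads) lies 19 mm behind it (manip.hold_point_z is the distance from the TCP to the grasp point, in mm); z points along the fingers, y is the line along which they close (so a half turn about z gives the same grasp; the last joint's range is limited). The gripper opens to 85 mm and grips with 20 to 120 N. Pads are 22 mm wide; open, the fingers measure 114 mm over their backs; the gripper's body (76 mm by 85 mm) begins 54 mm behind the grasp point. The pads swing forward as they close: fully open they stand 13 mm farther back than shut.
Start: joints at [-1.32, 0.104, 0.097, 1.564, 0, 1.353], TCP at [271.104, -535.294, 231.331] pointing down, gripper open.
Joint ranges: [-2.99, 2.99], [-0.84, 1.86], [-1.1, 1.16], [-1.84, 2.11], [-1.51, 1.56], [-3.14, 3.14]. Speed limits (rad/s): [2.22, 2.22, 2.57, 3.14, 3.14, 3.14].

## Interface

Orientations are given as [roll, pitch, yaw] about the fixed x, y, z axes, in that order (R = Rz(yaw) Ry(pitch) Rx(roll)).
In Python, from bench import manip gives the robot as it stands. The module is installed in compiled form; this text tells all that it offers.
- The arm moves only by the tool servo_tool, never from a script. Its argument "plan" is a list of rows, each an object of numbers: "dx", "dy", "dz": the shift along the tool's x, y, z in units of 0.03 m (1.0 is 0.03 m); "ax", "ay", "az": the turn, a rotation vector about the tool's x, y, z in units of 10 degrees (1.0 is 10 degrees). In form: [{"dx": .., "dy": .., "dz": .., "ax": .., "ay": .., "az": ..}, ...]. A call has exactly 5 rows; each row shifts and turns the commanded pose from where the row before left it, along the tool's axes as they then stand; what a row does not reach is not made up. A row lasts 1/8 s, in which the tool goes at most 62.5 mm and 10.7 degrees, less where a joint would pass 70% of its speed; a pose out of reach is approached as far as the arm can. A call with a number of a shift or a turn outside -1 to 1 is refused whole. A call with a gripper value outside its range is refused whole. "hand" is the opening, from -1 (shut) to 1 (fully open), set as the call begins (left out, the last holds). The fingers move at their own pace and stop on an object; the grip force is fixed at half the most. Time passes only in rows, so rows that do not move let the fingers close, or fill a call up. It gives the time, the measured TCP pose, the force, the opening and the grip force at its end, in the units of the state.
- manip.observe(): the state, without advancing time (a new reading comes with each control period).
- manip.grab_frame(name): name is "scene" or "top" or "wrist"; returns the picture (420x560x3 uint8, blue, green, red); there is no depth.
- manip.get_calibration(name): a dict with "fov_y" (degrees; the focal length in pixels is half the picture's height over the tangent of half this angle, whatever the lens; pixels are square), "cx", "cy" (the principal point, pixels), "dist_coeffs" ([k1, k2, p1, p2, k3] as OpenCV has them; the pictures are not rectified), "world_to_cam" (4x4, takes a point from world to camera coordinates); the wrist camera has in their place "tool_from_camera" (4x4, takes a point from camera to tool coordinates, whose origin is the TCP and whose axes are the flange's). Camera axes: x right, y up, looking along -z (the intrinsics and any distortion apply to the point x, -y, -z); pixel columns grow to the right and rows downward; lengths in mm; the calibration is good to about 2 mm. A picture is of the moment at which its call begins: read the wrist's pose just before it. get_calibration takes no time and is no camera call.
- manip.job_done(): hands the job in; it is judged then, once.
The state is a dict: "t": time; "q": joint angles; "qd": joint speeds; "tau": joint torques, N m; "ee_pos": TCP position; "ee_rot": TCP orientation; "contact_force": force on the tool from outside, world axes, zero at the start; "moment": the same for the moment, N m; "finger_gap": finger opening in mm; "gripper_force": force on a finger pad.
Only numpy, scipy, OpenCV 4.12 (cv2) and the standard library are available. Lean on these libraries where they do the work, as an engineer would, in place of code of your own. Each camera call takes 0.05 s, during which the arm holds its last target. There are 200 camera calls.

## Task

Finish packing the blue divided crate: take the two jars of sauce and the bottle of oil out of the cardboard tray and stand them upright in the crate's three empty cells, one to a cell, any item in any empty cell, setting each down gently rather than dropping it. Leave the three tins standing in the tray, the milk carton on the bench, and the jar and bottles already in the crate where they are, and knock nothing over.

Things in the scene. Friction and masses are not known exactly. Their poses are not given: they have to be found in the camera images.
- crate: blue plastic crate, 194 mm (its x) by 286 mm (its y), outer walls 80 mm high and 5 mm thick, floor 6 mm thick; divided by walls 62 mm high and 5 mm thick into 2 x 3 cells, each about 87 mm square. Cell centres: x = -46 or 46 mm, y = -92, 0 or 92 mm. It does not move. Origin: centre of its underside; z up. It stands to the left or to the right
- tray: shallow cardboard tray, 200 mm (its x) by 300 mm (its y), 40 mm high, walls and floor 4 mm thick, in which the jars, bottles and tins to begin with stand in two rows of three in any order, centres about 85 to 115 mm apart. It does not move. Origin: centre of its underside; z up. It stands on the other side from the crate
- jar_a: a jar of sauce: straight body 66 mm in diameter up to 86 mm, short sloping shoulder, flat steel lid 62 mm in diameter from 99 mm to the top at 118 mm; about 0.5 kg. Origin: centre of its underside; z up its axis. To be packed; begins in the tray
- jar_b: a jar of sauce: straight body 66 mm in diameter up to 86 mm, short sloping shoulder, flat steel lid 62 mm in diameter from 99 mm to the top at 118 mm; about 0.5 kg. Origin: centre of its underside; z up its axis. To be packed; begins in the tray
- bottle: an oil bottle: body 58 mm in diameter up to 100 mm, shoulder sloping in to a neck 27 mm in diameter at 142 mm, black cap 30 mm in diameter from 156 mm to the top at 180 mm; about 0.4 kg. Origin: centre of its underside; z up its axis. To be packed; begins in the tray
- cell_a: an empty cell of the crate: this point is the centre of the cell's floor (its upper face, 6 mm above the bench), marked by a flat dark drain spot 24 mm across
- cell_b: an empty cell of the crate: this point is the centre of the cell's floor (its upper face, 6 mm above the bench), marked by a flat dark drain spot 24 mm across
- cell_c: an empty cell of the crate: this point is the centre of the cell's floor (its upper face, 6 mm above the bench), marked by a flat dark drain spot 24 mm across
- packed_jar: a jar of sauce: straight body 66 mm in diameter up to 86 mm, short sloping shoulder, flat steel lid 62 mm in diameter from 99 mm to the top at 118 mm; about 0.5 kg. Origin: centre of its underside; z up its axis. Already packed: it stands in one of the other three cells of the crate
- packed_bottle_a: an oil bottle: body 58 mm in diameter up to 100 mm, shoulder sloping in to a neck 27 mm in diameter at 142 mm, black cap 30 mm in diameter from 156 mm to the top at 180 mm; about 0.4 kg. Origin: centre of its underside; z up its axis. Already packed: it stands in one of the other three cells of the crate
- packed_bottle_b: an oil bottle: body 58 mm in diameter up to 100 mm, shoulder sloping in to a neck 27 mm in diameter at 142 mm, black cap 30 mm in diameter from 156 mm to the top at 180 mm; about 0.4 kg. Origin: centre of its underside; z up its axis. Already packed: it stands in one of the other three cells of the crate
- tin_a: food tin, 74 mm in diameter, 110 mm tall, stands in the cardboard tray and stays there. Origin: centre of its underside
- tin_b: food tin, 74 mm in diameter, 110 mm tall, stands in the cardboard tray and stays there. Origin: centre of its underside
- tin_c: food tin, 74 mm in diameter, 110 mm tall, stands in the cardboard tray and stays there. Origin: centre of its underside
- milk_carton: gable-topped milk carton, 72 x 72 mm, 235 mm tall, stands on the bench beyond and between crate and tray. Origin: centre of its underside

How it is judged:
By the outcome, as a careful person would: the job done as asked, in the order asked, and still so for the second after the job is handed in, with the robot touching nothing.
It also fails if it takes over 72 s, if anything falls off the work surface, if the arm or the gripper's body presses on something with over 40 N, if the wrist force passes 120 N, or if a joint passes its speed limit or range.

## Working session

There is one attempt and no reset: what is moved stays moved. The work goes in short steps, Python scripts to look and compute and a tool call to move; the robot and the scene stay as the last step left them, time stands still between calls to the robot, and variables do not carry over. Pictures are saved under pics/ and viewed, at most 10 in all, crops included, and the job is handed in when it is done.

Besides the shell and the picture viewer there is one more tool, called after "Emit:" in YAML: its name, and indented under it one key for each argument. servo_tool: Moves the arm, as the interface text tells. Shifts and turns lie within -1 to 1; 1 stands for 0.03 m of shift or 10 degrees of turn. Its arguments: {"type":"object","properties":{"plan":{"type":"array"},"hand":{"type":"number"}},"required":["plan"]}

```bash
mkdir -p pics
python3 - <<'E'
from bench import manip
import cv2,numpy as np
print(manip.observe())
for n in ["scene","top"]:
    f=manip.grab_frame(n); cv2.imwrite(f"pics/{n}0.png",f); c=manip.get_calibration(n); print(n,c)
print(manip.get_calibration("wrist"), manip.hold_point_z)
E
```

```text
{'t': 0.0, 'q': array([-1.31973098e+00,  1.04693262e-01,  9.64810974e-02,  1.56387630e+00,
        1.54093839e-05,  1.35309597e+00]), 'qd': array([ 0.00209701,  0.0010337 ,  0.00040953, -0.00155837, -0.000528  ,
        0.00145094]), 'tau': array([-1.23494492e-04, -5.56923187e+01,  5.03656089e+01,  1.66485080e-02,
       -2.28465442e-04, -2.39123153e-06]), 'ee_pos': array([ 271.00336955, -534.95569458,  230.53235664]), 'ee_rot': array([-3.14033434e+00, -2.94128815e-04,  4.68765515e-01]), 'contact_force': array([0.50082643, 0.02074317, 0.56837752]), 'moment': array([ 0.03492429,  0.00447628, -0.02108932]), 'gripper_force': 0.0, 'finger_gap': 85.4773482069315}
scene {'fov_y': 51.81657833721418, 'cx': 280.0840365027636, 'cy': 209.4579828708922, 'dist_coeffs': array([0.03307304, 0.        , 0.        , 0.        , 0.        ]), 'world_to_cam': array([[ 7.71888178e-01,  6.35739267e-01,  4.92191608e-03,
        -4.46577900e+02],
       [-5.37948844e-01,  6.48990051e-01,  5.37980441e-01,
         2.81055187e+02],
       [ 3.38821017e-01, -4.17908482e-01,  8.42942952e-01,
        -1.13202971
[... 474 characters left out ...]
-01,  3.18205424e-04,  9.85457537e-01,
        -8.30792149e+02],
       [ 0.00000000e+00,  0.00000000e+00,  0.00000000e+00,
         1.00000000e+00]])}
{'fov_y': 67.16887386599058, 'cx': 280.9182781010941, 'cy': 209.8704253561316, 'dist_coeffs': array([-0.04491802,  0.        ,  0.        ,  0.        ,  0.        ]), 'tool_from_camera': array([[-9.69221174e-04,  9.44667021e-01,  3.28029389e-01,
         8.55442898e+01],
       [ 9.99999326e-01,  1.12517184e-03, -2.85621393e-04,
         6.62308466e-01],
       [-6.38906543e-04,  3.28028891e-01, -9.44667475e-01,
        -1.42496487e+02],
       [ 0.00000000e+00,  0.00000000e+00,  0.00000000e+00,
         1.00000000e+00]])} 18.700000000000003
```

View pics/top0.png

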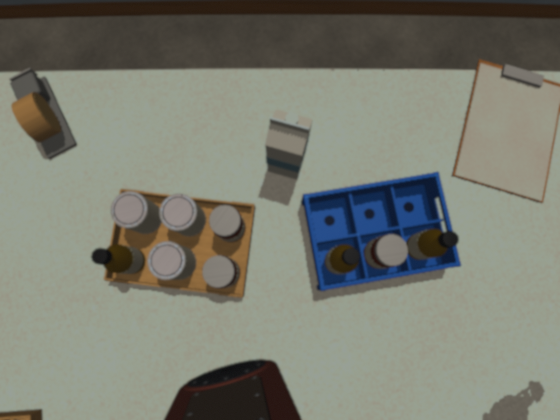

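View pics/scene0.png

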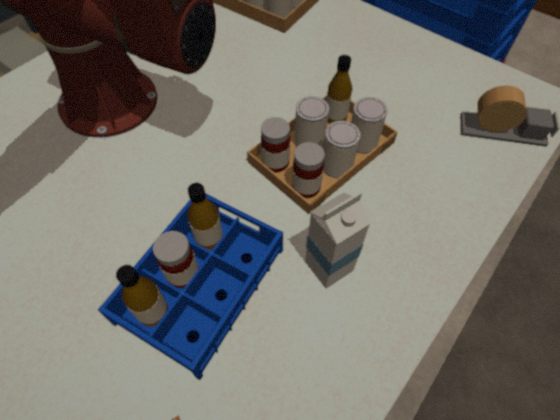

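The top view shows the crate on the right, with drain spots near (329,220), (369,213) and (408,207). The tray is on the left: jars near (226,221) and (220,271), bottle cap near (101,256), and three tins. The scene view agrees, and the milk carton is at about (337,240). Next I'll measure these precisely.

```bash
cat > h.py <<'E'
import cv2,numpy as np
from bench import manip
def K(c):
    f=210/np.tan(np.radians(c["fov_y"]/2)); return np.array([[f,0,c["cx"]],[0,f,c["cy"]],[0,0,1]])
def cast(name,uv,z,st=None):
    c=manip.get_calibration(name)
    p=cv2.undistortPoints(np.array(uv,float).reshape(-1,1,2),K(c),c["dist_coeffs"])[:,0]
    d=np.c_[p[:,0],-p[:,1],-np.ones(len(p))]
    if name=="wrist":
        from scipy.spatial.transform import Rotation as R
        T=np.eye(4);T[:3,:3]=R.from_euler("xyz",st["ee_rot"]).as_matrix();T[:3,3]=st["ee_pos"]
        M=T@c["tool_from_camera"]
    else: M=np.linalg.inv(c["world_to_cam"])
    d=d@M[:3,:3].T;o=M[:3,3]
    return o+d*((np.atleast_1d(z)-o[2])/d[:,2])[:,None]
E
python3 - <<'E'
from h import *
im=cv2.imread("pics/top0.png")
hsv=cv2.cvtColor(im,cv2.COLOR_BGR2HSV)
def blobs(m,box,amin,amax):
    x0,y0,x1,y1=box; k=np.zeros_like(m);k[y0:y1,x0:x1]=m[y0:y1,x0:x1]
    n,l,s,c=cv2.connectedComponentsWithStats(k)
    return [(s[i,4],s[i,:4].tolist(),c[i].round(1).tolist()) for i in range(1,n) if amin<s[i,4]<amax]
dark=((hsv[...,2]<75)*255).astype(np.uint8)
print("dark crate",blobs(dark,(300,170,465,295),25,600))
for b in blobs(dark,(315,195,420,232),25,300): print(cast("top",b[2],6).round(1))
vd=((hsv[...,2]<45)*255).astype(np.uint8)
print("caps",blobs(vd,(80,230,140,280),20,600),blobs(vd,(330,230,465,275),20,600))
g=cv2.cvtColor(im,cv2.COLOR_BGR2GRAY)
big=cv2.resize(g,None,fx=4,fy=4,interpolation=cv2.INTER_CUBIC)
for (x,y) in [(226,221),(220,271),(130,210),(180,213),(168,261),(388,250)]:
    r=26;cr=big[(y-r)*4:(y+r)*4,(x-r)*4:(x+r)*4]
    h=cv2.HoughCircles(cr,cv2.HOUGH_GRADIENT_ALT,1.5,20,param1=150,param2=.6,minRadius=48,maxRadius=84)
    if h is not None: print((x,y),[( (a/4+x-r).round(1),(b/4+y-r).round(1),(q/4).round(1)) for a,b,q in h[0]])
b=(cv2.inRange(hsv,(105,120,40),(130,255,255)))
k=np.zeros_like(b);k[165:300,295:470]=b[165:300,295:470]
c=max(cv2.findContours(k,0,1)[0],key=cv2.contourArea);r=cv2.minAreaRect(cv2.convexHull(c));print("crate",r, cast("top",cv2.boxPoints(r),80).round(0).tolist())
a=cv2.resize(im[180:305,85:260],None,fx=4.4,fy=4.4,interpolation=cv2.INTER_CUBIC);cv2.imwrite("pics/tray.png",a)
E
```

```text
dark crate [(np.int32(61), [404, 203, 9, 9], [408.3, 206.7]), (np.int32(57), [365, 210, 9, 8], [368.9, 213.5]), (np.int32(56), [325, 216, 9, 9], [329.1, 220.2]), (np.int32(500), [362, 230, 38, 40], [375.3, 251.3]), (np.int32(62), [399, 260, 9, 11], [403.4, 266.0])]
[[ 603.3 -250.1    6. ]]
[[ 610.4 -291.3    6. ]]
[[ 594.8 -200.5    6. ]]
[[ 579.5 -109.9    6. ]]
caps [(np.int32(339), [93, 250, 38, 22], [108.0, 259.4])] [(np.int32(301), [435, 232, 22, 25], [445.7, 241.7]), (np.int32(74), [371, 243, 13, 23], [374.6, 255.4]), (np.int32(305), [341, 247, 19, 24], [350.4, 258.0])]
(220, 271) [(np.float32(217.6), np.float32(270.9), np.float32(16.2))]
(180, 213) [(np.float32(178.4), np.float32(211.8), np.float32(18.8))]
(388, 250) [(np.float32(392.0), np.float32(249.5), np.float32(15.8))]
crate ((380.6024169921875, 230.24664306640625), (96.62464141845703, 143.37289428710938), 79.99201965332031) [[622.0, -44.0, 80.0], [676.0, -346.0, 80.0], [475.0, -367.0, 80.0], [426.0, -76.0, 80.0]]
```

View pics/tray.png

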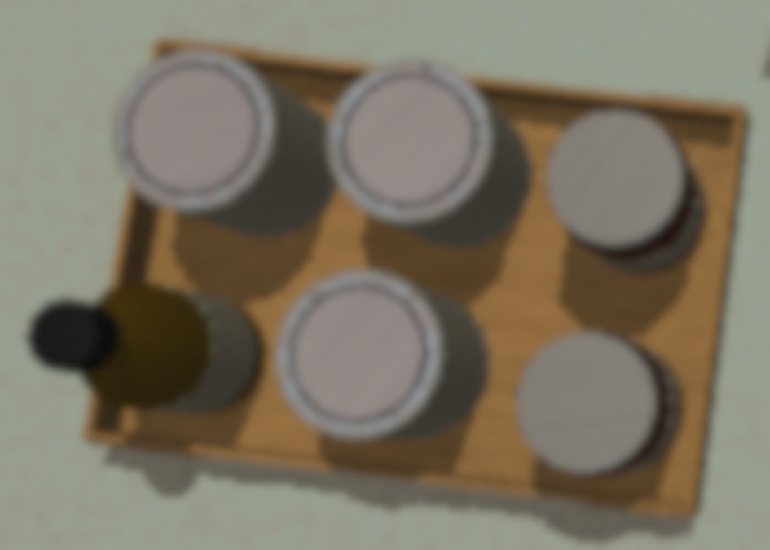

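The crop shows jar lid centres at crop (617,179) and (589,402), and tin tops at (195,132), (411,141) and (360,354). The bottle's cap top is at about (66,335).

Run:
```python
from h import *
f=lambda l:np.array(l)/4.4+[85,180]
print("jars",cast("top",f([[617,179],[589,402]]),118+4).round(1).tolist())
print("tins",cast("top",f([[195,132],[411,141],[360,354]]),114).round(1).tolist())
print("cap",cast("top",f([[66,335]]),184).round(1).tolist())
print("milk top",cast("top",[[290,120]],235).round(0).tolist(),cast("top",[[284,172]],0).round(0).tolist())
print("packed: jar",cast("top",[[392,249.5]],124).round(1).tolist(),"caps",cast("top",[[350,257],[449,239]],186).round(1).tolist())
```

```text
jars [[561.4, 109.3, 122.0], [462.6, 119.6, 122.0]]
tins [[584.0, 303.8, 114.0], [579.9, 204.4, 114.0], [483.7, 223.5, 114.0]]
cap [[487.5, 326.5, 184.0]]
milk top [[724.0, -15.0, 235.0]] [[693.0, -9.0, 0.0]]
packed: jar [[504.4, -216.2, 124.0]] caps [[486.6, -122.8, 186.0], [518.5, -303.8, 186.0]]
```

Emit:
servo_tool:
  plan:
    - {"az":-0.905}
    - {"az":-0.905}
    - {"dx":1,"dy":-0.38}
    - {"dx":1,"dy":-0.38}
    - {"dx":1,"dy":-0.38}
  hand: 1

```text
validation failed for argument at $.pl...
```

Emit:
servo_tool:
  plan:
    - {"dx":1,"dy":-0.38}
    - {"dx":1,"dy":-0.38}
    - {"dx":1,"dy":-0.38}
    - {"dx":1,"dy":-0.38}
    - {"dx":1,"dy":-0.38}

```text
validation failed for argument at $.pl...
```

Emit:
servo_tool:
  plan:
    - {"dx":1,"dy":-0.38}
    - {"dx":1,"dy":-0.38}
    - {"dx":1,"dy":-0.38}
    - {"dx":1,"dy":-0.38}
    - {"dx":1,"dy":-0.38}

```text
validation failed for argument at $.pl...
```

The rows were refused, probably because every key is required. I'll try one full row set first.

Emit:
servo_tool:
  plan:
    - {"dx":0,"dy":0,"dz":0,"ax":0,"ay":0,"az":-0.905}
    - {"dx":0,"dy":0,"dz":0,"ax":0,"ay":0,"az":-0.905}
    - {"dx":1,"dy":-0.38,"dz":0,"ax":0,"ay":0,"az":0}
    - {"dx":1,"dy":-0.38,"dz":0,"ax":0,"ay":0,"az":0}
    - {"dx":1,"dy":-0.38,"dz":0,"ax":0,"ay":0,"az":0}
  hand: 1

```text
t: 0.72
ee_pos: [310.8, -446.4, 230.9]
ee_rot: [-3.141, -0.0, 0.784]
contact_force: [0.6, 0.3, 0.8]
finger_gap: 85.3
gripper_force: 0.0
```

Emit:
servo_tool:
  plan:
    - {"dx":1,"dy":-0.38,"dz":0,"ax":0,"ay":0,"az":0}
    - {"dx":1,"dy":-0.38,"dz":0,"ax":0,"ay":0,"az":0}
    - {"dx":1,"dy":-0.38,"dz":0,"ax":0,"ay":0,"az":0}
    - {"dx":1,"dy":-0.38,"dz":0,"ax":0,"ay":0,"az":0}
    - {"dx":1,"dy":-0.38,"dz":0,"ax":0,"ay":0,"az":0}

```text
t: 1.35
ee_pos: [376.7, -300.0, 231.0]
ee_rot: [-3.141, -0.0, 0.785]
contact_force: [0.1, 0.3, -0.4]
finger_gap: 85.6
gripper_force: 0.0
```

Emit:
servo_tool:
  plan:
    - {"dx":1,"dy":-0.38,"dz":0,"ax":0,"ay":0,"az":0}
    - {"dx":1,"dy":-0.38,"dz":0,"ax":0,"ay":0,"az":0}
    - {"dx":1,"dy":-0.38,"dz":0,"ax":0,"ay":0,"az":0}
    - {"dx":1,"dy":-0.38,"dz":0,"ax":0,"ay":0,"az":0}
    - {"dx":1,"dy":-0.38,"dz":0,"ax":0,"ay":0,"az":0}

```text
t: 1.98
ee_pos: [442.5, -153.7, 231.0]
ee_rot: [-3.141, 0.0, 0.785]
contact_force: [0.8, -0.4, -0.7]
finger_gap: 85.1
gripper_force: 0.0
```

Emit:
servo_tool:
  plan:
    - {"dx":1,"dy":-0.38,"dz":0,"ax":0,"ay":0,"az":0}
    - {"dx":1,"dy":-0.38,"dz":0,"ax":0,"ay":0,"az":0}
    - {"dx":1,"dy":-0.38,"dz":0,"ax":0,"ay":0,"az":0}
    - {"dx":1,"dy":-0.38,"dz":0,"ax":0,"ay":0,"az":0}
    - {"dx":0,"dy":0,"dz":0,"ax":0,"ay":0,"az":0}

```text
t: 2.6
ee_pos: [495.2, -36.1, 230.9]
ee_rot: [-3.141, 0.0, 0.787]
contact_force: [-0.1, -0.4, 0.1]
finger_gap: 85.1
gripper_force: 0.0
```

Run:
```python
from h import *
s=manip.observe();f=manip.grab_frame("wrist");cv2.imwrite("pics/w1.png",f);np.save("w1.npy",np.r_[s["ee_pos"],s["ee_rot"]]);print(s["ee_pos"],s["q"])
```

```text
[495.22131104 -36.12002249 230.86304212] [-3.36982619e-01 -2.11317547e-01 -2.08662318e-01  1.57426667e+00
  1.71194134e-04  2.01720176e+00]
```

View pics/w1.png

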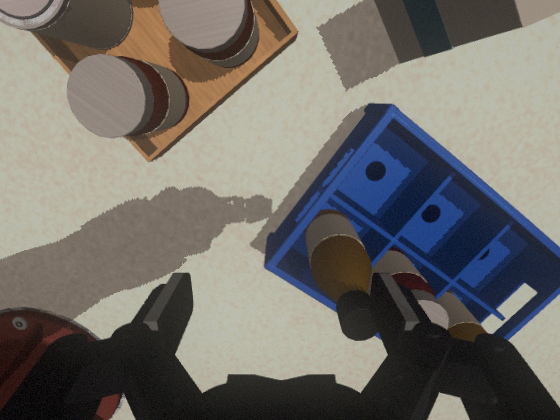

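The wrist view shows jar B's lid centred near (110,95), with jar A's lid at the top edge. The drain spots are at (376,171) and (431,214). I'll use these to cross-check the top-view positions.

Run:
```python
from h import *
w=np.load("w1.npy");st=dict(ee_pos=w[:3],ee_rot=w[3:])
print(cast("wrist",[[110.5,95],[376,171],[431,214]],[122,6,6],st).round(1).tolist())
```

```text
[[468.0, 118.8, 122.0], [580.1, -111.8, 6.0], [594.6, -202.9, 6.0]]
```

Emit:
servo_tool:
  plan:
    - {"dx":1,"dy":-0.37,"dz":0,"ax":0,"ay":0,"az":0}
    - {"dx":1,"dy":-0.37,"dz":0,"ax":0,"ay":0,"az":0}
    - {"dx":1,"dy":-0.37,"dz":0,"ax":0,"ay":0,"az":0}
    - {"dx":1,"dy":-0.37,"dz":0,"ax":0,"ay":0,"az":0}
    - {"dx":1,"dy":-0.37,"dz":0,"ax":0,"ay":0,"az":0}

```text
t: 3.28
ee_pos: [562.3, 107.4, 231.1]
ee_rot: [3.142, 0.0, 0.784]
contact_force: [-0.7, -0.6, -0.3]
finger_gap: 85.4
gripper_force: 0.0
```

Emit:
servo_tool:
  plan:
    - {"dx":0,"dy":0,"dz":0.8,"ax":0,"ay":0,"az":0}
    - {"dx":0,"dy":0,"dz":0.8,"ax":0,"ay":0,"az":0}
    - {"dx":0,"dy":0,"dz":0.8,"ax":0,"ay":0,"az":0}
    - {"dx":0,"dy":0,"dz":0,"ax":0,"ay":0,"az":0}
    - {"dx":0,"dy":0,"dz":0,"ax":0,"ay":0,"az":0}

```text
t: 3.9
ee_pos: [562.3, 106.9, 160.3]
ee_rot: [3.141, -0.0, 0.784]
contact_force: [0.6, -0.5, 0.3]
finger_gap: 85.4
gripper_force: 0.0
```

Run:
```python
from h import *
s=manip.observe();f=manip.grab_frame("wrist");cv2.imwrite("pics/w2.png",f);np.save("w2.npy",np.r_[s["ee_pos"],s["ee_rot"]]);print(s["ee_pos"])
```

```text
[562.28610992 106.88819116 160.27031062]
```

View pics/w2.png

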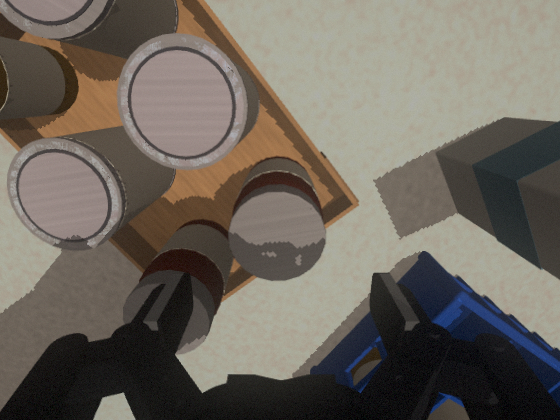

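Jar A's lid is centred near (278,235) and jar B's near (169,308), with tin tops at (184,101) and (66,193).

Run:
```python
from h import *
w=np.load("w2.npy");st=dict(ee_pos=w[:3],ee_rot=w[3:])
print(cast("wrist",[[278,235],[169,308],[184,101],[66,193]],[122,122,114,114],st).round(1).tolist())
```

```text
[[565.9, 111.7, 122.0], [474.3, 126.3, 122.0], [584.5, 205.5, 114.0], [489.0, 224.6, 114.0]]
```

Emit:
servo_tool:
  plan:
    - {"dx":0.11,"dy":-0.06,"dz":0.6,"ax":0,"ay":0,"az":0}
    - {"dx":0,"dy":0,"dz":0.6,"ax":0,"ay":0,"az":0}
    - {"dx":0,"dy":0,"dz":0.6,"ax":0,"ay":0,"az":0}
    - {"dx":0,"dy":0,"dz":0.6,"ax":0,"ay":0,"az":0}
    - {"dx":0,"dy":0,"dz":0,"ax":0,"ay":0,"az":0}

```text
t: 4.58
ee_pos: [561.6, 111.1, 85.0]
ee_rot: [-3.139, 0.002, 0.785]
contact_force: [0.1, -0.2, 0.3]
finger_gap: 85.1
gripper_force: 0.0
```

Emit:
servo_tool:
  plan:
    - {"dx":0,"dy":0,"dz":0,"ax":0,"ay":0,"az":0}
    - {"dx":0,"dy":0,"dz":0,"ax":0,"ay":0,"az":0}
    - {"dx":0,"dy":0,"dz":0,"ax":0,"ay":0,"az":0}
    - {"dx":0,"dy":0,"dz":0,"ax":0,"ay":0,"az":0}
    - {"dx":0,"dy":0,"dz":0,"ax":0,"ay":0,"az":0}
  hand: -1

```text
t: 5.2
ee_pos: [563.7, 111.3, 88.5]
ee_rot: [3.141, -0.001, 0.785]
contact_force: [-2.2, 1.3, 6.5]
finger_gap: 60.5
gripper_force: 66.7
```

Emit:
servo_tool:
  plan:
    - {"dx":0,"dy":0,"dz":-0.4,"ax":0,"ay":0,"az":0}
    - {"dx":0,"dy":0,"dz":-1,"ax":0,"ay":0,"az":0}
    - {"dx":0,"dy":0,"dz":-1,"ax":0,"ay":0,"az":0}
    - {"dx":0,"dy":0,"dz":-1,"ax":0,"ay":0,"az":0}
    - {"dx":0,"dy":0,"dz":-1,"ax":0,"ay":0,"az":0}

```text
t: 5.82
ee_pos: [562.7, 110.9, 220.2]
ee_rot: [-3.141, 0.001, 0.785]
contact_force: [-0.6, 1.0, -5.8]
finger_gap: 60.5
gripper_force: 66.8
```

Emit:
servo_tool:
  plan:
    - {"dx":-0.76,"dy":0.97,"dz":0,"ax":0,"ay":0,"az":0}
    - {"dx":-0.76,"dy":0.97,"dz":0,"ax":0,"ay":0,"az":0}
    - {"dx":-0.76,"dy":0.97,"dz":0,"ax":0,"ay":0,"az":0}
    - {"dx":-0.76,"dy":0.97,"dz":0,"ax":0,"ay":0,"az":0}
    - {"dx":-0.76,"dy":0.97,"dz":0,"ax":0,"ay":0,"az":0}

```text
t: 6.45
ee_pos: [584.9, -73.7, 219.3]
ee_rot: [-3.141, 0.001, 0.785]
contact_force: [0.8, 1.0, -6.2]
finger_gap: 60.5
gripper_force: 67.1
```

Emit:
servo_tool:
  plan:
    - {"dx":-0.76,"dy":0.97,"dz":0,"ax":0,"ay":0,"az":0}
    - {"dx":-0.76,"dy":0.97,"dz":0,"ax":0,"ay":0,"az":0}
    - {"dx":-0.76,"dy":0.97,"dz":0,"ax":0,"ay":0,"az":0}
    - {"dx":-0.76,"dy":0.97,"dz":0,"ax":0,"ay":0,"az":0}
    - {"dx":-0.6,"dy":0.7,"dz":0,"ax":0,"ay":0,"az":0}

```text
t: 7.08
ee_pos: [604.6, -248.4, 218.9]
ee_rot: [-3.141, 0.001, 0.784]
contact_force: [-0.7, 0.6, -4.8]
finger_gap: 60.6
gripper_force: 67.0
```

Emit:
servo_tool:
  plan:
    - {"dx":-0.5,"dy":0.6,"dz":0,"ax":0,"ay":0,"az":0}
    - {"dx":-0.3,"dy":0.4,"dz":0,"ax":0,"ay":0,"az":0}
    - {"dx":-0.14,"dy":0.2,"dz":0,"ax":0,"ay":0,"az":0}
    - {"dx":0,"dy":0,"dz":0,"ax":0,"ay":0,"az":0}
    - {"dx":0,"dy":0,"dz":0,"ax":0,"ay":0,"az":0}

```text
t: 7.7
ee_pos: [610.6, -291.4, 219.4]
ee_rot: [-3.141, -0.0, 0.785]
contact_force: [-0.5, 0.3, -5.4]
finger_gap: 60.4
gripper_force: 67.0
```

Run:
```python
from h import *
s=manip.observe();f=manip.grab_frame("scene");f2=manip.grab_frame("wrist");print(s["ee_pos"],s["ee_rot"],s["q"])
cv2.imwrite("pics/s3.png",np.hstack([cv2.resize(f[150:400,60:360],(480,400)),cv2.resize(f2,(320,240)).repeat(1,0) if 0 else cv2.copyMakeBorder(cv2.resize(f2,(320,240)),0,160,0,0,0)]))
```

```text
[ 610.55767577 -291.39276164  219.42568454] [-3.14144195e+00 -8.30856050e-05  7.85453319e-01] [-6.38093404e-01  3.44183994e-01  3.48355876e-01  1.57510509e+00
  1.04297603e-04  1.71804592e+00]
```

View pics/s3.png

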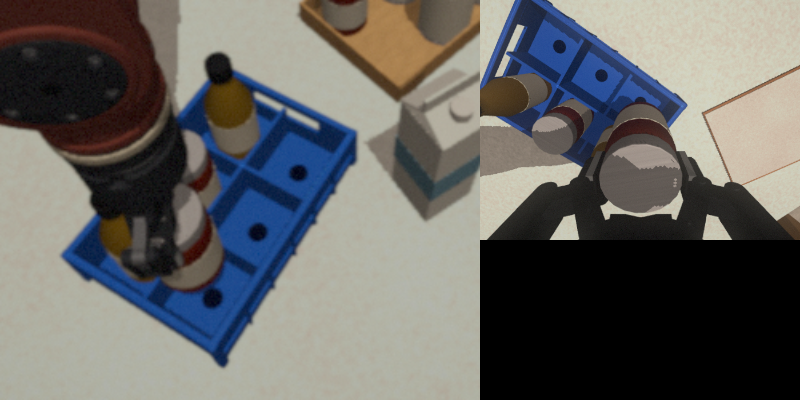

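The jar hangs upright over cell 3, with its lid at about (282,311) in the wrist view. I'm checking the grip offset and starting down.

Run:
```python
from h import *
s=manip.observe();print(cast("wrist",[[282,311]],[253],s).round(1), s["ee_pos"])
```

```text
[[ 613.8 -290.1  253. ]] [ 610.60596031 -291.46627625  219.52698998]
```

Emit:
servo_tool:
  plan:
    - {"dx":0,"dy":0,"dz":0.8,"ax":0,"ay":0,"az":0}
    - {"dx":0,"dy":0,"dz":0.8,"ax":0,"ay":0,"az":0}
    - {"dx":0,"dy":0,"dz":0.5,"ax":0,"ay":0,"az":0}
    - {"dx":0,"dy":0,"dz":0,"ax":0,"ay":0,"az":0}
    - {"dx":0,"dy":0,"dz":0,"ax":0,"ay":0,"az":0}

```text
t: 8.43
ee_pos: [610.9, -292.4, 157.6]
ee_rot: [3.14, -0.0, 0.785]
contact_force: [-0.0, -0.2, -5.4]
finger_gap: 60.3
gripper_force: 67.1
```

Emit:
servo_tool:
  plan:
    - {"dx":-0.05,"dy":0,"dz":0.6,"ax":0,"ay":0,"az":0}
    - {"dx":0,"dy":0,"dz":0.6,"ax":0,"ay":0,"az":0}
    - {"dx":0,"dy":0,"dz":0.4,"ax":0,"ay":0,"az":0}
    - {"dx":0,"dy":0,"dz":0.3,"ax":0,"ay":0,"az":0}
    - {"dx":0,"dy":0,"dz":0.1,"ax":0,"ay":0,"az":0}

```text
t: 9.05
ee_pos: [609.1, -293.1, 95.5]
ee_rot: [-3.141, 0.0, 0.785]
contact_force: [0.1, -0.8, -5.2]
finger_gap: 60.4
gripper_force: 67.2
```

Emit:
servo_tool:
  plan:
    - {"dx":0,"dy":0,"dz":0,"ax":0,"ay":0,"az":0}
    - {"dx":0,"dy":0,"dz":0.06,"ax":0,"ay":0,"az":0}
    - {"dx":0,"dy":0,"dz":0.05,"ax":0,"ay":0,"az":0}
    - {"dx":0,"dy":0,"dz":0,"ax":0,"ay":0,"az":0}
    - {"dx":0,"dy":0,"dz":0,"ax":0,"ay":0,"az":0}

```text
t: 9.68
ee_pos: [609.5, -293.3, 93.1]
ee_rot: [3.141, 0.0, 0.785]
contact_force: [0.1, -0.2, -5.4]
finger_gap: 60.7
gripper_force: 67.2
```

Emit:
servo_tool:
  plan:
    - {"dx":0,"dy":0,"dz":0.03,"ax":0,"ay":0,"az":0}
    - {"dx":0,"dy":0,"dz":0.03,"ax":0,"ay":0,"az":0}
    - {"dx":0,"dy":0,"dz":0.02,"ax":0,"ay":0,"az":0}
    - {"dx":0,"dy":0,"dz":0,"ax":0,"ay":0,"az":0}
    - {"dx":0,"dy":0,"dz":0,"ax":0,"ay":0,"az":0}

```text
t: 10.3
ee_pos: [609.4, -293.3, 90.7]
ee_rot: [3.142, 0.0, 0.785]
contact_force: [0.3, 0.1, -4.1]
finger_gap: 60.5
gripper_force: 67.5
```

Emit:
servo_tool:
  plan:
    - {"dx":0,"dy":0,"dz":0.02,"ax":0,"ay":0,"az":0}
    - {"dx":0,"dy":0,"dz":0.02,"ax":0,"ay":0,"az":0}
    - {"dx":0,"dy":0,"dz":0,"ax":0,"ay":0,"az":0}
    - {"dx":0,"dy":0,"dz":0,"ax":0,"ay":0,"az":0}
    - {"dx":0,"dy":0,"dz":0,"ax":0,"ay":0,"az":0}

```text
t: 10.92
ee_pos: [609.5, -293.3, 90.6]
ee_rot: [3.141, -0.0, 0.785]
contact_force: [-3.9, 3.2, 5.5]
finger_gap: 60.2
gripper_force: 68.6
```

Contact is felt, so I'll open the gripper and lift.

Emit:
servo_tool:
  plan:
    - {"dx":0,"dy":0,"dz":0,"ax":0,"ay":0,"az":0}
    - {"dx":0,"dy":0,"dz":0,"ax":0,"ay":0,"az":0}
    - {"dx":0,"dy":0,"dz":0,"ax":0,"ay":0,"az":0}
    - {"dx":0,"dy":0,"dz":0,"ax":0,"ay":0,"az":0}
    - {"dx":0,"dy":0,"dz":0,"ax":0,"ay":0,"az":0}
  hand: 1

```text
t: 11.55
ee_pos: [609.4, -293.3, 89.4]
ee_rot: [3.141, 0.0, 0.785]
contact_force: [1.1, 0.7, -0.4]
finger_gap: 85.5
gripper_force: 0.0
```

Emit:
servo_tool:
  plan:
    - {"dx":0,"dy":0,"dz":-0.4,"ax":0,"ay":0,"az":0}
    - {"dx":0,"dy":0,"dz":-1,"ax":0,"ay":0,"az":0}
    - {"dx":0,"dy":0,"dz":-1,"ax":0,"ay":0,"az":0}
    - {"dx":0,"dy":0,"dz":-1,"ax":0,"ay":0,"az":0}
    - {"dx":0,"dy":0,"dz":-0.6,"ax":0,"ay":0,"az":0}

```text
t: 12.18
ee_pos: [609.9, -293.7, 212.1]
ee_rot: [3.139, -0.0, 0.785]
contact_force: [-0.9, -0.2, 0.2]
finger_gap: 85.4
gripper_force: 0.0
```

Emit:
servo_tool:
  plan:
    - {"dx":0.475,"dy":-0.98,"dz":0,"ax":0,"ay":0,"az":0}
    - {"dx":0.475,"dy":-0.98,"dz":0,"ax":0,"ay":0,"az":0}
    - {"dx":0.475,"dy":-0.98,"dz":0,"ax":0,"ay":0,"az":0}
    - {"dx":0.475,"dy":-0.98,"dz":0,"ax":0,"ay":0,"az":0}
    - {"dx":0.475,"dy":-0.98,"dz":0,"ax":0,"ay":0,"az":0}

```text
t: 12.8
ee_pos: [555.5, -137.9, 209.5]
ee_rot: [-3.142, 0.0, 0.785]
contact_force: [0.0, 0.3, 0.9]
finger_gap: 85.4
gripper_force: 0.0
```

Emit:
servo_tool:
  plan:
    - {"dx":0.475,"dy":-0.98,"dz":0,"ax":0,"ay":0,"az":0}
    - {"dx":0.475,"dy":-0.98,"dz":0,"ax":0,"ay":0,"az":0}
    - {"dx":0.475,"dy":-0.98,"dz":0,"ax":0,"ay":0,"az":0}
    - {"dx":0.475,"dy":-0.98,"dz":0,"ax":0,"ay":0,"az":0}
    - {"dx":0.475,"dy":-0.98,"dz":0,"ax":0,"ay":0,"az":0}

```text
t: 13.42
ee_pos: [502.0, 16.4, 209.6]
ee_rot: [3.142, -0.0, 0.785]
contact_force: [0.0, 0.4, 0.6]
finger_gap: 85.7
gripper_force: 0.0
```

Emit:
servo_tool:
  plan:
    - {"dx":0.475,"dy":-0.98,"dz":0,"ax":0,"ay":0,"az":0}
    - {"dx":0.475,"dy":-0.98,"dz":0,"ax":0,"ay":0,"az":0}
    - {"dx":0.38,"dy":-0.8,"dz":0.5,"ax":0,"ay":0,"az":0}
    - {"dx":0.2,"dy":-0.4,"dz":0.8,"ax":0,"ay":0,"az":0}
    - {"dx":0.08,"dy":-0.18,"dz":0.4,"ax":0,"ay":0,"az":0}

```text
t: 14.05
ee_pos: [465.1, 121.1, 157.4]
ee_rot: [-3.141, 0.001, 0.786]
contact_force: [0.3, -0.7, -0.1]
finger_gap: 85.5
gripper_force: 0.0
```

Run:
```python
from h import *
s=manip.observe();f=manip.grab_frame("wrist");f2=manip.grab_frame("top");cv2.imwrite("pics/w4.png",np.hstack([f,cv2.copyMakeBorder(cv2.resize(f2[150:310,295:475],(240,213)),0,207,0,0,0)]));np.save("w4.npy",np.r_[s["ee_pos"],s["ee_rot"]]);print(s["ee_pos"])
```

```text
[465.12130326 121.10111023 157.37745767]
```

View pics/w4.png

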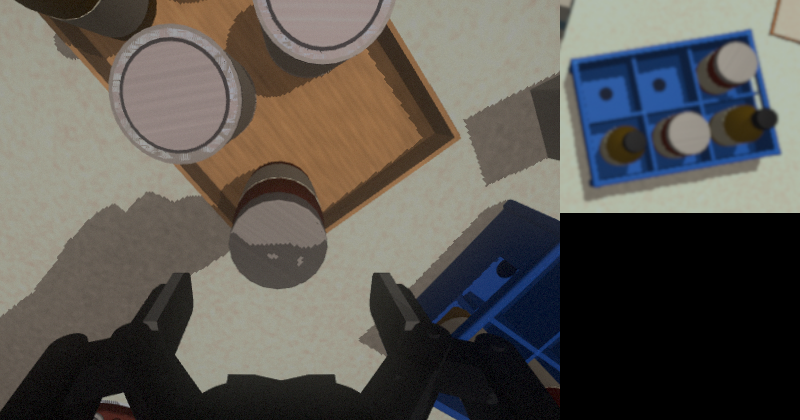

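The first jar stands in cell 3. Jar B's lid is centred between the fingers at (278,240), so I'll descend and grip.

Emit:
servo_tool:
  plan:
    - {"dx":0.05,"dy":0,"dz":0.65,"ax":0,"ay":0,"az":0}
    - {"dx":0,"dy":0,"dz":0.65,"ax":0,"ay":0,"az":0}
    - {"dx":0,"dy":0,"dz":0.6,"ax":0,"ay":0,"az":0}
    - {"dx":0,"dy":0,"dz":0.3,"ax":0,"ay":0,"az":0}
    - {"dx":0,"dy":0,"dz":0.05,"ax":0,"ay":0,"az":0}

```text
t: 14.78
ee_pos: [466.5, 121.5, 90.1]
ee_rot: [-3.141, 0.001, 0.785]
contact_force: [-0.5, -0.2, 0.5]
finger_gap: 85.5
gripper_force: 0.0
```

Emit:
servo_tool:
  plan:
    - {"dx":0,"dy":0,"dz":0,"ax":0,"ay":0,"az":0}
    - {"dx":0,"dy":0,"dz":0,"ax":0,"ay":0,"az":0}
    - {"dx":0,"dy":0,"dz":0,"ax":0,"ay":0,"az":0}
    - {"dx":0,"dy":0,"dz":0,"ax":0,"ay":0,"az":0}
    - {"dx":0,"dy":0,"dz":0,"ax":0,"ay":0,"az":0}
  hand: -1

```text
t: 15.4
ee_pos: [467.4, 121.8, 92.0]
ee_rot: [3.141, -0.001, 0.785]
contact_force: [-2.4, 1.6, 6.1]
finger_gap: 60.7
gripper_force: 64.5
```

Emit:
servo_tool:
  plan:
    - {"dx":0,"dy":0,"dz":-0.4,"ax":0,"ay":0,"az":0}
    - {"dx":0,"dy":0,"dz":-1,"ax":0,"ay":0,"az":0}
    - {"dx":0,"dy":0,"dz":-1,"ax":0,"ay":0,"az":0}
    - {"dx":0,"dy":0,"dz":-1,"ax":0,"ay":0,"az":0}
    - {"dx":0,"dy":0,"dz":-1,"ax":0,"ay":0,"az":0}

```text
t: 16.02
ee_pos: [466.7, 121.4, 224.0]
ee_rot: [-3.142, 0.001, 0.785]
contact_force: [-0.6, 0.2, -6.7]
finger_gap: 60.6
gripper_force: 66.8
```

Emit:
servo_tool:
  plan:
    - {"dx":0,"dy":1,"dz":0,"ax":0,"ay":0,"az":0}
    - {"dx":0,"dy":1,"dz":0,"ax":0,"ay":0,"az":0}
    - {"dx":0,"dy":1,"dz":0,"ax":0,"ay":0,"az":0}
    - {"dx":0,"dy":1,"dz":0,"ax":0,"ay":0,"az":0}
    - {"dx":-0.2,"dy":1,"dz":0,"ax":0,"ay":0,"az":0}

```text
t: 16.65
ee_pos: [569.1, 10.4, 222.8]
ee_rot: [-3.141, 0.001, 0.785]
contact_force: [-0.8, 0.6, -5.6]
finger_gap: 60.6
gripper_force: 67.0
```

Emit:
servo_tool:
  plan:
    - {"dx":-0.6,"dy":1,"dz":0,"ax":0,"ay":0,"az":0}
    - {"dx":-0.9,"dy":1,"dz":0,"ax":0,"ay":0,"az":0}
    - {"dx":-0.9,"dy":1,"dz":0,"ax":0,"ay":0,"az":0}
    - {"dx":-0.9,"dy":1,"dz":0,"ax":0,"ay":0,"az":0}
    - {"dx":-0.6,"dy":0.8,"dz":0,"ax":0,"ay":0,"az":0}

```text
t: 17.27
ee_pos: [587.2, -175.1, 222.8]
ee_rot: [-3.141, 0.001, 0.784]
contact_force: [0.0, -0.4, -6.9]
finger_gap: 60.3
gripper_force: 67.1
```

Emit:
servo_tool:
  plan:
    - {"dx":-0.35,"dy":0.5,"dz":0,"ax":0,"ay":0,"az":0}
    - {"dx":-0.15,"dy":0.3,"dz":0,"ax":0,"ay":0,"az":0}
    - {"dx":0,"dy":0.03,"dz":0,"ax":0,"ay":0,"az":0}
    - {"dx":0,"dy":0,"dz":0,"ax":0,"ay":0,"az":0}
    - {"dx":0,"dy":0,"dz":0,"ax":0,"ay":0,"az":0}

```text
t: 17.9
ee_pos: [594.7, -200.8, 223.1]
ee_rot: [3.142, -0.0, 0.786]
contact_force: [-0.0, -0.5, -6.7]
finger_gap: 60.2
gripper_force: 67.2
```

Emit:
servo_tool:
  plan:
    - {"dx":0,"dy":0.03,"dz":0.7,"ax":0,"ay":0,"az":0}
    - {"dx":0,"dy":0,"dz":0.9,"ax":0,"ay":0,"az":0}
    - {"dx":0,"dy":0,"dz":0.6,"ax":0,"ay":0,"az":0}
    - {"dx":0,"dy":0,"dz":0.2,"ax":0,"ay":0,"az":0}
    - {"dx":0,"dy":0,"dz":0,"ax":0,"ay":0,"az":0}

```text
t: 18.52
ee_pos: [595.3, -202.2, 151.2]
ee_rot: [3.141, 0.0, 0.785]
contact_force: [-0.4, -1.0, -6.2]
finger_gap: 60.7
gripper_force: 67.2
```

Emit:
servo_tool:
  plan:
    - {"dx":0,"dy":0,"dz":0.5,"ax":0,"ay":0,"az":0}
    - {"dx":0,"dy":0,"dz":0.5,"ax":0,"ay":0,"az":0}
    - {"dx":0,"dy":0,"dz":0.4,"ax":0,"ay":0,"az":0}
    - {"dx":0,"dy":0,"dz":0.3,"ax":0,"ay":0,"az":0}
    - {"dx":0,"dy":0,"dz":0,"ax":0,"ay":0,"az":0}

```text
t: 19.15
ee_pos: [594.7, -202.0, 98.8]
ee_rot: [-3.14, 0.0, 0.785]
contact_force: [0.3, -0.5, -5.8]
finger_gap: 59.9
gripper_force: 67.2
```

Emit:
servo_tool:
  plan:
    - {"dx":0,"dy":0,"dz":0.06,"ax":0,"ay":0,"az":0}
    - {"dx":0,"dy":0,"dz":0.05,"ax":0,"ay":0,"az":0}
    - {"dx":0,"dy":0,"dz":0.03,"ax":0,"ay":0,"az":0}
    - {"dx":0,"dy":0,"dz":0,"ax":0,"ay":0,"az":0}
    - {"dx":0,"dy":0,"dz":0,"ax":0,"ay":0,"az":0}

```text
t: 19.77
ee_pos: [595.3, -202.3, 95.8]
ee_rot: [3.141, 0.0, 0.785]
contact_force: [0.2, -0.0, -6.4]
finger_gap: 60.3
gripper_force: 67.2
```

Emit:
servo_tool:
  plan:
    - {"dx":0,"dy":0,"dz":0.03,"ax":0,"ay":0,"az":0}
    - {"dx":0,"dy":0,"dz":0.03,"ax":0,"ay":0,"az":0}
    - {"dx":0,"dy":0,"dz":0.02,"ax":0,"ay":0,"az":0}
    - {"dx":0,"dy":0,"dz":0,"ax":0,"ay":0,"az":0}
    - {"dx":0,"dy":0,"dz":0,"ax":0,"ay":0,"az":0}

```text
t: 20.4
ee_pos: [595.5, -202.3, 94.1]
ee_rot: [3.141, -0.0, 0.785]
contact_force: [-3.3, 3.1, 6.6]
finger_gap: 60.6
gripper_force: 68.4
```

Emit:
servo_tool:
  plan:
    - {"dx":0,"dy":0,"dz":0,"ax":0,"ay":0,"az":0}
    - {"dx":0,"dy":0,"dz":0,"ax":0,"ay":0,"az":0}
    - {"dx":0,"dy":0,"dz":0,"ax":0,"ay":0,"az":0}
    - {"dx":0,"dy":0,"dz":0,"ax":0,"ay":0,"az":0}
    - {"dx":0,"dy":0,"dz":0,"ax":0,"ay":0,"az":0}
  hand: 1

```text
t: 21.02
ee_pos: [595.3, -202.3, 93.3]
ee_rot: [3.141, 0.0, 0.785]
contact_force: [-0.2, -0.0, 0.2]
finger_gap: 85.6
gripper_force: 0.0
```

Emit:
servo_tool:
  plan:
    - {"dx":0,"dy":0,"dz":-0.4,"ax":0,"ay":0,"az":0}
    - {"dx":0,"dy":0,"dz":-1,"ax":0,"ay":0,"az":0}
    - {"dx":0,"dy":0,"dz":-1,"ax":0,"ay":0,"az":0}
    - {"dx":0,"dy":0,"dz":-1,"ax":0,"ay":0,"az":0}
    - {"dx":0,"dy":0,"dz":-1,"ax":0,"ay":0,"az":0}

```text
t: 21.65
ee_pos: [595.4, -202.3, 227.4]
ee_rot: [3.14, -0.0, 0.785]
contact_force: [0.5, 0.6, -0.8]
finger_gap: 85.3
gripper_force: 0.0
```

Emit:
servo_tool:
  plan:
    - {"dx":0.66,"dy":-1,"dz":-0.2,"ax":0,"ay":0,"az":0}
    - {"dx":0.66,"dy":-1,"dz":-0.2,"ax":0,"ay":0,"az":0}
    - {"dx":0.66,"dy":-1,"dz":0,"ax":0,"ay":0,"az":0}
    - {"dx":0.66,"dy":-1,"dz":0,"ax":0,"ay":0,"az":0}
    - {"dx":0.66,"dy":-1,"dz":0,"ax":0,"ay":0,"az":0}

```text
t: 22.28
ee_pos: [559.1, -25.1, 238.4]
ee_rot: [3.14, -0.001, 0.785]
contact_force: [0.3, 0.3, 0.7]
finger_gap: 85.3
gripper_force: 0.0
```

Emit:
servo_tool:
  plan:
    - {"dx":0.66,"dy":-1,"dz":0,"ax":0,"ay":0,"az":0}
    - {"dx":0.66,"dy":-1,"dz":0,"ax":0,"ay":0,"az":0}
    - {"dx":0.66,"dy":-1,"dz":0,"ax":0,"ay":0,"az":0}
    - {"dx":0.66,"dy":-1,"dz":0,"ax":0,"ay":0,"az":0}
    - {"dx":0.66,"dy":-1,"dz":0,"ax":0,"ay":0,"az":0}

```text
t: 22.9
ee_pos: [523.2, 151.1, 238.4]
ee_rot: [3.141, -0.001, 0.785]
contact_force: [1.2, -1.2, 0.0]
finger_gap: 85.4
gripper_force: 0.0
```

Emit:
servo_tool:
  plan:
    - {"dx":0.66,"dy":-1,"dz":0,"ax":0,"ay":0,"az":0}
    - {"dx":0.66,"dy":-1,"dz":0,"ax":0,"ay":0,"az":0}
    - {"dx":0.66,"dy":-1,"dz":0,"ax":0,"ay":0,"az":0}
    - {"dx":0.66,"dy":-1,"dz":0,"ax":0,"ay":0,"az":0}
    - {"dx":0.66,"dy":-0.9,"dz":0,"ax":0,"ay":0,"az":0}

```text
t: 23.52
ee_pos: [489.3, 325.2, 238.4]
ee_rot: [3.141, -0.001, 0.785]
contact_force: [0.8, 0.2, -0.0]
finger_gap: 85.4
gripper_force: 0.0
```

Emit:
servo_tool:
  plan:
    - {"dx":0,"dy":0,"dz":0,"ax":0,"ay":0,"az":0}
    - {"dx":0,"dy":0,"dz":0,"ax":0,"ay":0,"az":0}
    - {"dx":0,"dy":0,"dz":0,"ax":0,"ay":0,"az":0}
    - {"dx":0,"dy":0,"dz":0,"ax":0,"ay":0,"az":0}
    - {"dx":0,"dy":0,"dz":0,"ax":0,"ay":0,"az":0}

```text
t: 24.15
ee_pos: [489.7, 323.5, 237.3]
ee_rot: [3.141, -0.0, 0.784]
contact_force: [-0.0, 0.9, -0.2]
finger_gap: 85.3
gripper_force: 0.0
```

Run:
```python
from h import *
s=manip.observe();f=manip.grab_frame("wrist");f2=manip.grab_frame("top");cv2.imwrite("pics/w5.png",np.hstack([f,cv2.copyMakeBorder(cv2.resize(f2[150:310,295:475],(240,213)),0,207,0,0,0)]));np.save("w5.npy",np.r_[s["ee_pos"],s["ee_rot"]]);print(s["ee_pos"],s["q"])
```

```text
[489.74493817 323.48656905 237.3424588 ] [ 3.61177020e-01  6.53704795e-02  6.74823121e-02  1.57282668e+00
 -1.58841064e-04  2.71872301e+00]
```

View pics/w5.png

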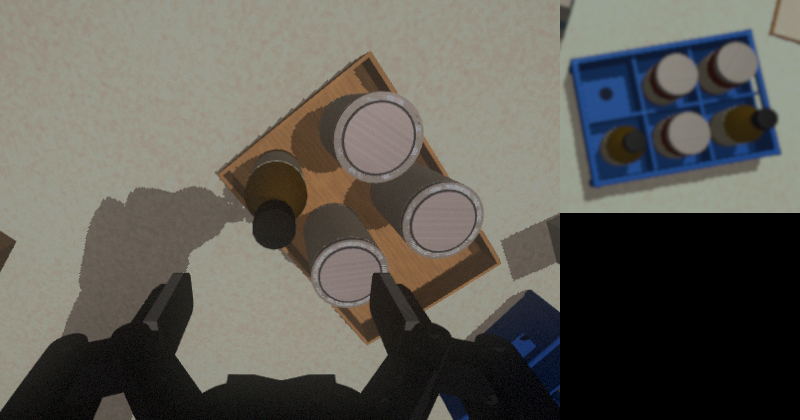

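Both jars stand in their cells. The bottle's cap top is at about (274,228) in the wrist view.

Run:
```python
from h import *
w=np.load("w5.npy");st=dict(ee_pos=w[:3],ee_rot=w[3:])
print(cast("wrist",[[274,228]],184,st).round(1).tolist())
```

```text
[[490.3, 329.2, 184.0]]
```

Emit:
servo_tool:
  plan:
    - {"dx":0.05,"dy":-0.13,"dz":0.5,"ax":0,"ay":0,"az":0}
    - {"dx":0,"dy":0,"dz":0.8,"ax":0,"ay":0,"az":0}
    - {"dx":0,"dy":0,"dz":0.8,"ax":0,"ay":0,"az":0}
    - {"dx":0,"dy":0,"dz":0.6,"ax":0,"ay":0,"az":0}
    - {"dx":0,"dy":0,"dz":0.2,"ax":0,"ay":0,"az":0}

```text
t: 24.88
ee_pos: [487.0, 327.6, 148.5]
ee_rot: [-3.141, 0.002, 0.785]
contact_force: [-0.0, 0.5, 0.4]
finger_gap: 85.6
gripper_force: 0.0
```

Emit:
servo_tool:
  plan:
    - {"dx":0,"dy":0,"dz":0,"ax":0,"ay":0,"az":0}
    - {"dx":0,"dy":0,"dz":0,"ax":0,"ay":0,"az":0}
    - {"dx":0,"dy":0,"dz":0,"ax":0,"ay":0,"az":0}
    - {"dx":0,"dy":0,"dz":0,"ax":0,"ay":0,"az":0}
    - {"dx":0,"dy":0,"dz":0,"ax":0,"ay":0,"az":0}
  hand: -1

```text
t: 25.5
ee_pos: [488.4, 328.0, 151.3]
ee_rot: [3.141, -0.001, 0.785]
contact_force: [-0.4, 1.2, 5.6]
finger_gap: 28.3
gripper_force: 59.0
```

Emit:
servo_tool:
  plan:
    - {"dx":0,"dy":0,"dz":0,"ax":0,"ay":0,"az":0}
    - {"dx":0,"dy":0,"dz":0,"ax":0,"ay":0,"az":0}
    - {"dx":0,"dy":0,"dz":0,"ax":0,"ay":0,"az":0}
    - {"dx":0,"dy":0,"dz":0,"ax":0,"ay":0,"az":0}
    - {"dx":0,"dy":0,"dz":0,"ax":0,"ay":0,"az":0}

```text
t: 26.12
ee_pos: [488.3, 328.0, 151.3]
ee_rot: [3.141, -0.001, 0.785]
contact_force: [-1.1, 1.3, 6.1]
finger_gap: 28.5
gripper_force: 59.1
```

Emit:
servo_tool:
  plan:
    - {"dx":0,"dy":0,"dz":-0.4,"ax":0,"ay":0,"az":0}
    - {"dx":0,"dy":0,"dz":-1,"ax":0,"ay":0,"az":0}
    - {"dx":0,"dy":0,"dz":-1,"ax":0,"ay":0,"az":0}
    - {"dx":0,"dy":0,"dz":-1,"ax":0,"ay":0,"az":0}
    - {"dx":0,"dy":0,"dz":-1,"ax":0,"ay":0,"az":0}

```text
t: 26.75
ee_pos: [487.5, 327.5, 283.0]
ee_rot: [-3.141, 0.001, 0.785]
contact_force: [0.2, 0.8, -4.4]
finger_gap: 28.5
gripper_force: 59.8
```

Emit:
servo_tool:
  plan:
    - {"dx":-0.3,"dy":0.45,"dz":0,"ax":0,"ay":0,"az":0}
    - {"dx":-0.6,"dy":0.92,"dz":0,"ax":0,"ay":0,"az":0}
    - {"dx":-0.6,"dy":0.92,"dz":0,"ax":0,"ay":0,"az":0}
    - {"dx":-0.6,"dy":0.92,"dz":0,"ax":0,"ay":0,"az":0}
    - {"dx":-0.6,"dy":0.92,"dz":0,"ax":0,"ay":0,"az":0}

```text
t: 27.38
ee_pos: [517.6, 180.8, 280.4]
ee_rot: [-3.14, 0.002, 0.784]
contact_force: [0.7, 0.3, -5.2]
finger_gap: 28.3
gripper_force: 60.0
```

Emit:
servo_tool:
  plan:
    - {"dx":-0.6,"dy":0.92,"dz":0,"ax":0,"ay":0,"az":0}
    - {"dx":-0.6,"dy":0.92,"dz":0,"ax":0,"ay":0,"az":0}
    - {"dx":-0.6,"dy":0.92,"dz":0,"ax":0,"ay":0,"az":0}
    - {"dx":-0.6,"dy":0.92,"dz":0,"ax":0,"ay":0,"az":0}
    - {"dx":-0.6,"dy":0.92,"dz":0,"ax":0,"ay":0,"az":0}

```text
t: 28.0
ee_pos: [551.2, 19.7, 280.4]
ee_rot: [-3.14, 0.002, 0.784]
contact_force: [0.5, 1.4, -4.7]
finger_gap: 28.6
gripper_force: 60.0
```

Emit:
servo_tool:
  plan:
    - {"dx":-0.6,"dy":0.92,"dz":0,"ax":0,"ay":0,"az":0}
    - {"dx":-0.6,"dy":0.92,"dz":0,"ax":0,"ay":0,"az":0}
    - {"dx":-0.6,"dy":0.9,"dz":0,"ax":0,"ay":0,"az":0}
    - {"dx":-0.45,"dy":0.65,"dz":0,"ax":0,"ay":0,"az":0}
    - {"dx":-0.24,"dy":0.38,"dz":0,"ax":0,"ay":0,"az":0}

```text
t: 28.62
ee_pos: [578.6, -112.5, 281.3]
ee_rot: [-3.14, 0.001, 0.784]
contact_force: [0.4, 0.7, -6.1]
finger_gap: 28.8
gripper_force: 60.1
```

Emit:
servo_tool:
  plan:
    - {"dx":0,"dy":0,"dz":0,"ax":0,"ay":0,"az":0}
    - {"dx":0,"dy":0,"dz":0,"ax":0,"ay":0,"az":0}
    - {"dx":0,"dy":0,"dz":0,"ax":0,"ay":0,"az":0}
    - {"dx":0,"dy":0,"dz":0,"ax":0,"ay":0,"az":0}
    - {"dx":0,"dy":0,"dz":0,"ax":0,"ay":0,"az":0}

```text
t: 29.25
ee_pos: [579.0, -110.9, 282.4]
ee_rot: [3.141, -0.0, 0.785]
contact_force: [0.5, 1.1, -5.0]
finger_gap: 28.2
gripper_force: 60.1
```

Run:
```python
from h import *
f=manip.grab_frame("scene");f2=manip.grab_frame("wrist")
cv2.imwrite("pics/s6.png",np.hstack([cv2.resize(f[80:380,60:420],(480,400)),cv2.copyMakeBorder(cv2.resize(f2,(320,240)),0,160,0,0,0)]))
```

```text
(no output)
```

View pics/s6.png

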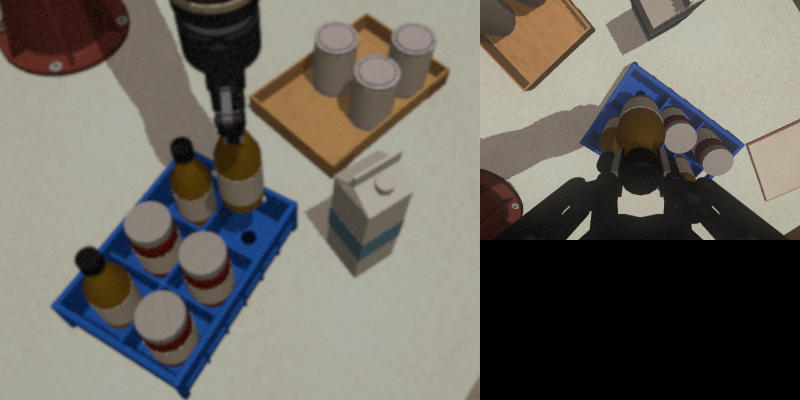

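The bottle hangs upright over cell 1 and the tins and milk carton haven't moved. I'll lower it.

Emit:
servo_tool:
  plan:
    - {"dx":0,"dy":0,"dz":0.5,"ax":0,"ay":0,"az":0}
    - {"dx":0,"dy":0,"dz":0.8,"ax":0,"ay":0,"az":0}
    - {"dx":0,"dy":0,"dz":0.6,"ax":0,"ay":0,"az":0}
    - {"dx":0,"dy":0,"dz":0.2,"ax":0,"ay":0,"az":0}
    - {"dx":0,"dy":0,"dz":0,"ax":0,"ay":0,"az":0}

```text
t: 29.98
ee_pos: [578.8, -111.2, 219.1]
ee_rot: [-3.141, 0.0, 0.785]
contact_force: [0.5, -0.3, -5.4]
finger_gap: 28.4
gripper_force: 60.0
```

Emit:
servo_tool:
  plan:
    - {"dx":0,"dy":0,"dz":0.5,"ax":0,"ay":0,"az":0}
    - {"dx":0,"dy":0,"dz":0.6,"ax":0,"ay":0,"az":0}
    - {"dx":0,"dy":0,"dz":0.5,"ax":0,"ay":0,"az":0}
    - {"dx":0,"dy":0,"dz":0.3,"ax":0,"ay":0,"az":0}
    - {"dx":0,"dy":0,"dz":0,"ax":0,"ay":0,"az":0}

```text
t: 30.6
ee_pos: [578.5, -111.0, 161.3]
ee_rot: [-3.14, 0.001, 0.785]
contact_force: [0.3, 0.1, -5.3]
finger_gap: 28.4
gripper_force: 60.0
```

Emit:
servo_tool:
  plan:
    - {"dx":0,"dy":0,"dz":0.06,"ax":0,"ay":0,"az":0}
    - {"dx":0,"dy":0,"dz":0.04,"ax":0,"ay":0,"az":0}
    - {"dx":0,"dy":0,"dz":0,"ax":0,"ay":0,"az":0}
    - {"dx":0,"dy":0,"dz":0,"ax":0,"ay":0,"az":0}
    - {"dx":0,"dy":0,"dz":0,"ax":0,"ay":0,"az":0}

```text
t: 31.22
ee_pos: [579.1, -111.3, 159.4]
ee_rot: [3.141, -0.0, 0.785]
contact_force: [1.3, 0.7, -5.9]
finger_gap: 28.5
gripper_force: 60.0
```

Emit:
servo_tool:
  plan:
    - {"dx":0,"dy":0,"dz":0.05,"ax":0,"ay":0,"az":0}
    - {"dx":0,"dy":0,"dz":0.05,"ax":0,"ay":0,"az":0}
    - {"dx":0,"dy":0,"dz":0.04,"ax":0,"ay":0,"az":0}
    - {"dx":0,"dy":0,"dz":0,"ax":0,"ay":0,"az":0}
    - {"dx":0,"dy":0,"dz":0,"ax":0,"ay":0,"az":0}

```text
t: 31.85
ee_pos: [579.0, -111.2, 155.1]
ee_rot: [3.141, 0.0, 0.785]
contact_force: [0.3, 0.1, -5.1]
finger_gap: 28.3
gripper_force: 60.0
```

Emit:
servo_tool:
  plan:
    - {"dx":0,"dy":0,"dz":0.03,"ax":0,"ay":0,"az":0}
    - {"dx":0,"dy":0,"dz":0.02,"ax":0,"ay":0,"az":0}
    - {"dx":0,"dy":0,"dz":0,"ax":0,"ay":0,"az":0}
    - {"dx":0,"dy":0,"dz":0,"ax":0,"ay":0,"az":0}
    - {"dx":0,"dy":0,"dz":0,"ax":0,"ay":0,"az":0}

```text
t: 32.48
ee_pos: [579.0, -111.3, 153.6]
ee_rot: [3.141, 0.0, 0.785]
contact_force: [0.9, -0.1, -5.0]
finger_gap: 28.8
gripper_force: 60.0
```

Emit:
servo_tool:
  plan:
    - {"dx":0,"dy":0,"dz":0.02,"ax":0,"ay":0,"az":0}
    - {"dx":0,"dy":0,"dz":0.02,"ax":0,"ay":0,"az":0}
    - {"dx":0,"dy":0,"dz":0.02,"ax":0,"ay":0,"az":0}
    - {"dx":0,"dy":0,"dz":0,"ax":0,"ay":0,"az":0}
    - {"dx":0,"dy":0,"dz":0,"ax":0,"ay":0,"az":0}

```text
t: 33.1
ee_pos: [579.5, -111.3, 153.3]
ee_rot: [3.14, -0.001, 0.785]
contact_force: [-2.5, 0.8, 6.8]
finger_gap: 28.5
gripper_force: 61.4
```

Emit:
servo_tool:
  plan:
    - {"dx":0,"dy":0,"dz":0,"ax":0,"ay":0,"az":0}
    - {"dx":0,"dy":0,"dz":0,"ax":0,"ay":0,"az":0}
    - {"dx":0,"dy":0,"dz":0,"ax":0,"ay":0,"az":0}
    - {"dx":0,"dy":0,"dz":0,"ax":0,"ay":0,"az":0}
    - {"dx":0,"dy":0,"dz":0,"ax":0,"ay":0,"az":0}
  hand: 1

```text
t: 33.72
ee_pos: [579.0, -111.3, 151.8]
ee_rot: [3.142, 0.0, 0.785]
contact_force: [-0.7, -0.6, -0.0]
finger_gap: 85.4
gripper_force: 0.0
```

Emit:
servo_tool:
  plan:
    - {"dx":0,"dy":0,"dz":-0.4,"ax":0,"ay":0,"az":0}
    - {"dx":0,"dy":0,"dz":-0.8,"ax":0,"ay":0,"az":0}
    - {"dx":0,"dy":0,"dz":-0.8,"ax":0,"ay":0,"az":0}
    - {"dx":0,"dy":0,"dz":-0.8,"ax":0,"ay":0,"az":0}
    - {"dx":0,"dy":0,"dz":-0.5,"ax":0,"ay":0,"az":0}

```text
t: 34.35
ee_pos: [579.4, -111.4, 252.9]
ee_rot: [3.14, -0.001, 0.785]
contact_force: [0.5, 0.3, 0.0]
finger_gap: 85.2
gripper_force: 0.0
```

Emit:
servo_tool:
  plan:
    - {"dx":0,"dy":0,"dz":0,"ax":0,"ay":0,"az":0}
    - {"dx":0,"dy":0,"dz":0,"ax":0,"ay":0,"az":0}
    - {"dx":0,"dy":0,"dz":0,"ax":0,"ay":0,"az":0}
    - {"dx":0,"dy":0,"dz":0,"ax":0,"ay":0,"az":0}
    - {"dx":0,"dy":0,"dz":0,"ax":0,"ay":0,"az":0}

```text
t: 34.98
ee_pos: [578.9, -111.2, 250.5]
ee_rot: [-3.141, 0.0, 0.785]
contact_force: [0.7, 0.3, 0.3]
finger_gap: 85.4
gripper_force: 0.0
```

Run:
```python
from h import *
cv2.imwrite("pics/s7.png",manip.grab_frame("scene"))
```

```text
(no output)
```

View pics/s7.png

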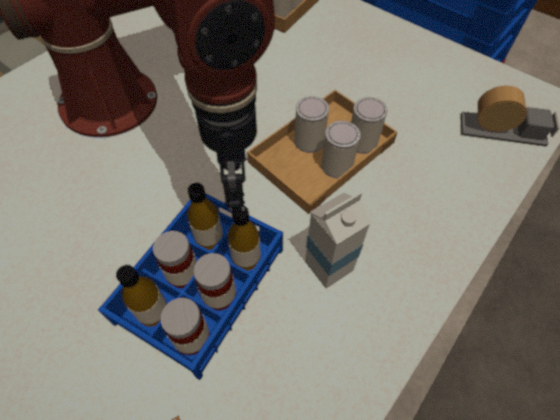

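All six cells are filled with upright items: the bottle is at (244,240) and the new jars at (214,280) and (184,325). The tins and carton are untouched and the gripper is clear, so I'm handing in.

```bash
python3 -c "
from bench import manip
print(manip.job_done())"
```

```text
the job is handed in; nothing more can be done
None
```

Both jars and the oil bottle now stand upright in the crate's three empty cells; the last picture shows nothing else moved or knocked over, and I handed the job in at about 35 s (no verdict was returned).

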